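# Unlock the air supply valve and set it to its pointer

## Robot

A 6-joint arm with a two-finger parallel gripper is mounted at the origin on the work surface. World frame = base frame: x ahead of the robot, y to its left, z up, the work surface at z = 0. Lengths are in m, angles in rad, forces in N, time in s.
With the tool pointing down it reaches from about 0.35 to 0.95 m from the base axis. Payload 17.4 kg.
Tool frame: the origin (TCP) lies between the finger pads; the fingertips stand 19 mm ahead of it and the grasp point (between the pads) is the TCP; z points along the fingers, y is the line along which they close (so a half turn about z gives the same grasp; the last joint's range is limited). The gripper opens to 93 mm and grips with 3 to 60 N. Pads are 15 mm wide; open, the fingers measure 128 mm over their backs; the gripper's body (75 mm by 188 mm) begins 65 mm behind the grasp point.
Start: joints at [-0.038, 0.116, 1.442, -0, 1.584, -0.038], TCP at [0.675, -0, 0.238] pointing down, gripper open.
Joint ranges: [-2.83, 2.83], [-0.83, 2.19], [0.07, 2.5], [-1.14, 4.28], [0.01, 3], [-2.97, 2.97]. Speed limits (rad/s): [1.89, 1.89, 2.22, 3.14, 3.14, 3.14].

## Interface

Orientations are given as a 3x3 rotation matrix whose columns are the frame's x, y, z axes.
In Python, from station import bot, cams, hand_in gives the robot as it stands. The module is installed in compiled form; this text tells all that it offers.
- The arm moves only by the tool carry_out, never from a script. Its argument "moves" is a list of rows, each a list of 2 entries, a list of its own where there are three numbers: the shift along the tool's x, y, z in cm, then the turn, a rotation vector about the tool's x, y, z in rad. A call has 1 to 20 rows; each row shifts and turns the commanded pose from where the row before left it, along the tool's axes as they then stand; what a row does not reach is not made up. A row lasts 1/8 s, in which the tool goes at most 62.5 mm and 10.7 degrees, less where a joint would pass 70% of its speed; a pose out of reach is approached as far as the arm can. A call is refused whole if a number of a shift passes 6.25 or a number of a turn 0.188, either way. A call with a gripper value outside its range is refused whole. "jaw" is the opening, from -1 (shut) to 1 (fully open), set as the call begins (left out, the last holds). The fingers move at their own pace and stop on an object; "grip_force" is the grip in N (left out, the last holds). Time passes only in rows, so rows that do not move let the fingers close. It gives the time, the measured TCP pose, the force, the opening and the grip force at its end, in the units of the state.
- bot.observe(): the state, without advancing time (a new reading comes with each control period).
- cams.capture(name): name is "scene" or "side" or "wrist"; returns (picture, depth): 400x640x3 uint8, red, green, blue; 400x640 float32, m along the optical axis (not along the pixel's ray), 0 where there is no reading.
- cams.calibration(name): a dict with "fx", "fy", "cx", "cy" (pixels), "view" (4x4, takes a point from world to camera coordinates). Camera axes: x right, y down, z forward; pixel columns grow to the right and rows downward; lengths in m; the calibration is good to about 2 mm. A picture is of the moment at which its call begins: read the wrist's pose just before it. calibration takes no time and is no camera call; for the wrist camera it gives the pose at the moment of the call.
- hand_in(): hands the job in; it is judged then, once.
The state is a dict: "t": time; "joints": joint angles; "joint_velocities": joint speeds; "tau": joint torques, N m; "position": TCP position; "tcp_rot": TCP orientation; "force": force on the tool from outside, world axes, zero at the start; "moment": the same for the moment, N m; "width": finger opening in m; "gripper_force": force on a finger pad.
Only numpy, scipy, OpenCV 4.12 (cv2) and the standard library are available. Lean on these libraries where they do the work, as an engineer would, in place of code of your own. Each camera call takes 0.05 s, during which the arm holds its last target. There are 200 camera calls.

## Task

Start up the bench air supply for the suction gripper: lift the lock saddle off the shut lever valve and stand it upright on its two legs in the shallow tray, and only then turn the valve's lever open until it lies in line with the thin set pointer beneath it, and let go. Do not shift the set pointer, and leave the butterfly vent valve and the other things on the bench as they are.

Things in the scene. Friction and masses are not known exactly. Their poses are not given: they have to be found in the camera images.
- lever (a joint): Opening angle of the supply valve's lever, rad: 0 shut (as found), grows counter-clockwise seen from above, stop at 1.57. Black bar 14 mm wide, 18 mm tall (66 to 84 mm above the bench), from 18 mm behind the vertical turning axis to 94 mm beyond it, on a dark stem of 26 mm diameter, 88 mm high. Friction 0.12 N m; it stays where it is left.
- lever_axis (a point): Point on the lever's vertical turning axis at the bar's mid-height, 75 mm above the bench. Its x axis points along the bar towards the long end, z is up; it turns with the lever.
- lever_grip (a point): Middle of the lever bar 55 mm from the turning axis, at mid-height (75 mm above the bench): a place to pinch it across its 14 mm. Its x axis points outwards along the bar, z is up; it turns with the lever.
- set_pointer (a joint): Angle of the set pointer about the same axis and from the same zero as the lever, rad: the lever's wanted value. Stiff, differs from start to start (0.55 to 1.35).
- pointer_tip (a point): Outer tip of the set pointer, a flat dark steel needle 6 mm wide, 4 mm thick, above the white graduated disc (92 mm diameter), 49 to 53 mm above the bench, 13 mm below the lever bar. The tip is 108 mm from the turning axis, 14 mm further out than the lever's end, so it peeps out past the lever. Its x axis points outwards along the needle.
- supply: Supply valve, fixed: plate 110 x 110 x 8 mm, brass body, pipe ends along its y to 57 mm out, disc (top at 48 mm), and a locking post (24 mm along x, 14 mm wide, top at 62 mm) centred 81 mm out along its +x axis, right under the shut lever. Origin: on the turning axis at bench height; +x is the lever's shut direction.
- lock: Grey printed lock saddle, loose, 60 g: upside-down U 28 mm long (x), 28 mm wide (y), 18 mm gap between 34 mm legs, 8 mm bridge, on top a fin 28 mm long (x), 12 mm thick (y), 28 mm tall; 70 mm in all. It straddles the lever's outer end and the post; comes off straight up (raise 40 mm). Origin: centre under the legs, as found 50 mm above the bench; z up.
- lock_fin (a point): Point in the middle of the lock saddle's grip fin, 58 mm above the underside of its legs; pinch across y (12 mm). Axes as the lock saddle's.
- tray_in (a point): Centre of the inner floor of the shallow grey metal tray, fixed to the bench: outside 130 mm (x) by 150 mm (y), 30 mm high, walls and floor about 4 mm thick. Axes: the tray's, z up.
- vent: The vent valve, fixed: plate 90 x 90 x 8 mm, brass body and a small steel butterfly handle (52 mm long, 9 mm thick, top at 81 mm). Leave it as it is. Origin: under its handle's axis at bench height.
- vent_tip (a point): One end of the vent valve's butterfly handle, 26 mm from its axis, 73 mm above the bench.
- meter: Orange and black hand-held multimeter lying on its back, 150 x 75 x 36 mm, loose. Origin: centre of its underside. Leave it.
- wrench: Steel open-end wrench lying on the bench, 160 mm long, loose. Leave it.
- crate: Small grey printed open crate, about 66 x 66 x 55 mm, loose. Origin: centre of its underside. Leave it.

How it is judged:
On the way, in this order (a step that is already met when the one before it is completed fails the run):
1. the lock saddle stands upright in the tray, let go, with the valve still shut (x of lock in the frame of tray_in between -0.058 and 0.058 m and y of lock in the frame of tray_in between -0.068 and 0.068 m and z of lock in the frame of tray_in between -0.004 and 0.006 m and angle between lock's own z axis and vertical below 0.15 rad and contact force between the fingers and lock below 0.1 N and linear speed of lock below 0.02 m/s and value of joint lever below 0.1 rad), for 0.2 s.
2. the lever lies in line with the set pointer (angle between the x axis of lever_grip and the x axis of pointer_tip, either way round below 0.06 rad and value of joint lever above 0.3 rad), for 0.2 s.
At the end, for the whole second after the job is handed in: The lock saddle stands upright (within 0.15 rad) on its legs on the tray's floor, let go and at rest, and the supply valve's lever is at rest in line with the set pointer within 0.06 rad (all of step 2 and x of lock in the frame of tray_in between -0.058 and 0.058 m and y of lock in the frame of tray_in between -0.068 and 0.068 m and z of lock in the frame of tray_in between -0.004 and 0.006 m and angle between lock's own z axis and vertical below 0.15 rad and contact force between the fingers and lock below 0.1 N and linear speed of lock below 0.02 m/s and velocity of joint lever between -0.03 and 0.03 rad/s); the robot touches nothing.
It fails at once if the set pointer is shifted (its tip by more than 4 mm) (distance of pointer_tip from where it was at the start of the episode above 0.004 m).
It fails at once if the vent valve's handle is turned (its tip moved by more than 4 mm) (distance of vent_tip from where it was at the start of the episode above 0.004 m).
It fails at once if the multimeter, the wrench or the crate is moved by more than 20 mm (distance of any of meter, wrench, crate from where it was at the start of the episode above 0.02 m).
It also fails if it takes over 51 s, if anything falls off the work surface, if the arm or the gripper's body presses on something with over 40 N, if the wrist force passes 120 N, or if a joint passes its speed limit or range.

## Working session

There is one attempt and no reset: what is moved stays moved. The work goes in short steps, Python scripts to look and compute and a tool call to move; the robot and the scene stay as the last step left them, time stands still between calls to the robot, and variables do not carry over. Pictures are saved under pics/ and viewed, at most 10 in all, crops included, and the job is handed in when it is done.

Besides the shell and the picture viewer there is one more tool, called after "Request:" as a command line: name --argument value ..., lists and objects as JSON in quotes. carry_out: Moves the arm, as the interface text tells. Its arguments: {"type":"object","properties":{"moves":{"type":"array","items":{"type":"array"}},"jaw":{"type":"number"},"grip_force":{"type":"number"}},"required":["moves"]}

```bash
mkdir -p pics; cat > h.py <<'E'
import numpy as np, cv2
from station import bot, cams, hand_in
def cap(name,fn=None):
    c=cams.calibration(name); im,d=cams.capture(name)
    if fn: cv2.imwrite('pics/'+fn,im[:,:,::-1])
    return im,d,c
def cloud(d,c):
    v,u=np.indices(d.shape); P=np.stack([(u-c['cx'])/c['fx']*d,(v-c['cy'])/c['fy']*d,d],-1)
    V=np.array(c['view']); return (P-V[:3,3])@V[:3,:3]
def ray(c,u,v,z):
    V=np.array(c['view']);R=V[:3,:3];o=-R.T@V[:3,3]
    r=R.T@np.array([(u-c['cx'])/c['fx'],(v-c['cy'])/c['fy'],1]); return o+r*(z-o[2])/r[2]
E
python3 - <<'E'
from h import *
for n in ['scene','side']:
    im,d,c=cap(n,n+'1.png'); np.savez(n+'1.npz',im=im,d=d,**{k:np.array(v) for k,v in c.items()})
    print(n,np.round(c['view'],3).tolist())
E
```

```text
scene [[-0.753, 0.657, 0.017, 0.4], [0.367, 0.441, -0.819, -0.136], [-0.546, -0.611, -0.573, 1.734], [0.0, 0.0, 0.0, 1.0]]
side [[0.946, -0.322, -0.02, -0.532], [-0.222, -0.605, -0.765, 0.215], [0.234, 0.728, -0.644, 0.984], [0.0, 0.0, 0.0, 1.0]]
```

View pics/scene1.png

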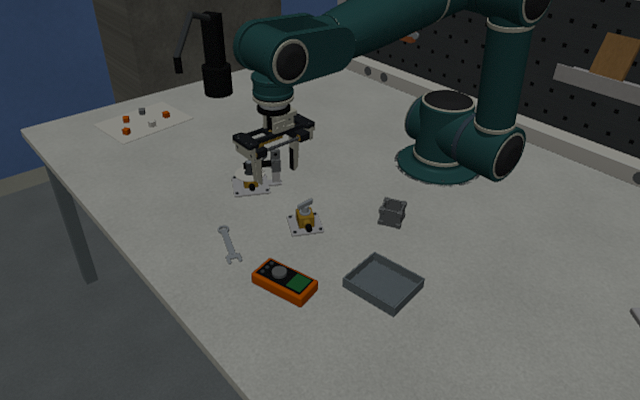

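View pics/side1.png

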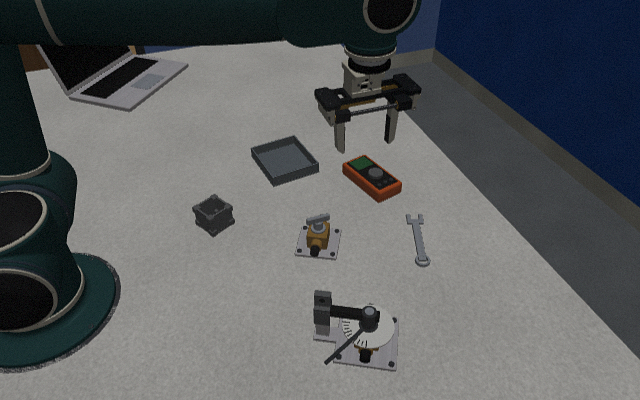

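The side view shows the supply valve (stem top about (369,311)), the lock fin top (322,295), the pointer tip (327,362) and the tray (285,160). In the scene view the tray is at about (384,283).

```bash
python3 - <<'E'
from h import *
z=np.load('side1.npz'); c={k:z[k] for k in ['fx','fy','cx','cy','view']}
W=cloud(z['d'],c)
p=lambda n,u,v,h: print(n,np.round(ray(c,u,v,h),4),np.round(W[v,u],4))
p('stem',369,311,.088);p('fintop',322,295,.12);p('tip',327,361,.051);p('lockfront',322,320,.08)
for u,v in [(285,165)]: p('tray',u,v,.004)
p('vent',318,219,.08)
# tray rim corners
for u,v in [(251,153),(293,137),(319,165),(275,184)]: p('rim',u,v,.03)
p('crate',213,205,.055)
# high points near lock
m=(W[...,2]>.095)&(W[...,2]<.125)&(z['d']>0); m[:285]=0;m[:,:300]=0;m[:,340:]=0;m[330:]=0
print(m.sum(),W[m].mean(0),W[m].min(0),W[m].max(0))
im=z['im'][270:380,280:420,::-1]; cv2.imwrite('pics/crop1.png',cv2.resize(im,None,fx=5,fy=5,interpolation=cv2.INTER_CUBIC))
E
```

```text
stem [ 0.5671 -0.2854  0.088 ] [ 0.5668 -0.2859  0.0888]
fintop [ 0.4947 -0.2501  0.12  ] [ 0.494  -0.2521  0.1226]
tip [ 0.4745 -0.3296  0.051 ] [ 0.4741 -0.3308  0.053 ]
lockfront [ 0.4871 -0.2703  0.08  ] [ 0.4906 -0.2602  0.0653]
tray [0.5777 0.28   0.004 ] [0.5779 0.2805 0.0036]
vent [ 0.5643 -0.0279  0.08  ] [ 0.5652 -0.0251  0.0773]
rim [0.4996 0.3284 0.03  ] [0.5035 0.3522 0.0134]
rim [0.6265 0.3629 0.03  ] [0.6281 0.3686 0.0262]
rim [0.6509 0.2152 0.03  ] [6.638e-01 2.533e-01 4.000e-04]
rim [0.5243 0.1789 0.03  ] [0.5303 0.2068 0.0075]
crate [0.3658 0.1231 0.055 ] [0.3671 0.1492 0.0333]
255 [ 0.49429975 -0.25087814  0.11250732] [ 0.48137447 -0.26174411  0.09500671] [ 0.50911285 -0.2365174   0.12456889]
```

View pics/crop1.png

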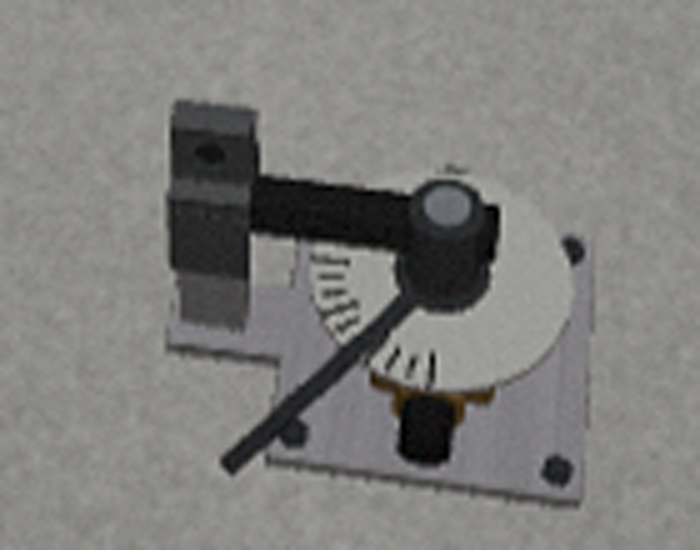

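```bash
cat >> h.py <<'E'
def plan(target,ydir):
    """shift in tool axes (cm) to target, yaw about tool z so that tool y lies along +-ydir (deg)"""
    s=bot.observe(); R=np.array(s['tcp_rot']); p=np.array(s['position'])
    yd=np.degrees(np.arctan2(R[1,1],R[0,1])); dy=(ydir-yd+90)%180-90
    print('t',round(s['t'],2),'pos',p.round(4),'w',s['width'],'j',np.round(s['joints'],2))
    print('tool x,y,z',R.T.round(3).tolist()); print('shift cm',(R.T@(np.array(target)-p)*100).round(2),'turn about tool z',round(-np.radians(dy),3))
E
python3 -c "
from h import *
plan([.494,-.251,.22],64.7)"
```

```text
t 0.1 pos [0.6748 0.     0.237 ] w 0.09306660034876309 j [-0.04  0.12  1.44  0.    1.58 -0.04]
tool x,y,z [[-0.0, 1.0, 0.0], [1.0, 0.0, -0.001], [-0.001, 0.0, -1.0]]
shift cm [-25.1  -18.08   1.72] turn about tool z -1.129
```

Request:
carry_out --moves '[[[-3.15, -2.26, 0.2], [0, 0, 0]], [[-3.15, -2.26, 0.2], [0, 0, 0]], [[-3.15, -2.26, 0.2], [0, 0, 0]], [[-3.15, -2.26, 0.2], [0, 0, 0]], [[-3.15, -2.26, 0.2], [0, 0, 0]], [[-3.15, -2.26, 0.2], [0, 0, 0]], [[-3.15, -2.26, 0.2], [0, 0, 0]], [[-3.1, -2.26, 0.2], [0, 0, 0]], [[0, 0, 0], [0, 0, -0.141]], [[0, 0, 0], [0, 0, -0.141]], [[0, 0, 0], [0, 0, -0.141]], [[0, 0, 0], [0, 0, -0.141]], [[0, 0, 0], [0, 0, -0.141]], [[0, 0, 0], [0, 0, -0.141]], [[0, 0, 0], [0, 0, -0.141]], [[0, 0, 0], [0, 0, -0.142]], [[0, 0, 0], [0, 0, 0]]]' --jaw 0

```text
t: 2.22
position: [0.4941, -0.2515, 0.2214]
tcp_rot: [[-0.904, 0.428, -0.0], [0.428, 0.904, 0.0], [0.0, 0.0, -1.0]]
force: [-0.9, -0.2, 0.5]
width: 0.0464
gripper_force: 0.0
```

```bash
python3 - <<'E'
from h import *
plan([.494,-.251,.114],64.7)
im,d,c=cap('wrist','w1.png'); W=cloud(d,c)
m=(W[...,2]>.112)&(W[...,2]<.125)&(np.hypot(W[...,0]-.494,W[...,1]+.251)<.03)&(d>0)
q=W[m][:,:2].astype(np.float32); print(m.sum()); 
if len(q)>4: print(cv2.minAreaRect(q))
r=(W[...,2]>.085)&(W[...,2]<.092)&(np.hypot(W[...,0]-.567,W[...,1]+.2855)<.03)
print('stem',r.sum(),cv2.minEnclosingCircle(W[r][:,:2].astype(np.float32)) if r.sum() else '')
cv2.imwrite('pics/w1m.png',m*255); np.savez('w1.npz',im=im,d=d,**{k:np.array(v) for k,v in c.items()})
E
```

```text
t 2.23 pos [ 0.4941 -0.2515  0.2214] w 0.0464104096535837 j [-0.52 -0.14  1.72  0.    1.56 -1.64]
tool x,y,z [[-0.904, 0.428, 0.0], [0.428, 0.904, 0.0], [-0.0, 0.0, -1.0]]
shift cm [ 0.02  0.04 10.74] turn about tool z -0.001
453
((0.49545037746429443, -0.24745060503482819), (0.012484585866332054, 0.028704870492219925), 64.69334411621094)
stem 454 ((0.5591654181480408, -0.28329771757125854), 0.021879781037569046)[ WARN:0@1.204] global loadsave.cpp:1063 imwrite_ Unsupported depth image for selected encoder is fallbacked to CV_8U.
```

View pics/w1.png

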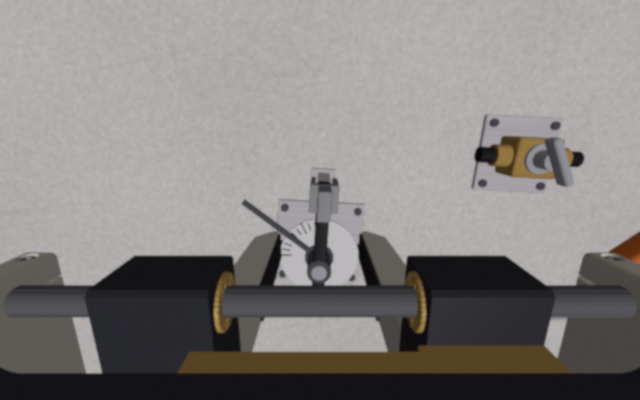

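The wrist view shows the fin at about (322,180), on the tool's centreline within about 3 px. The stem is at (319,270) and the pointer tip at (245,203). The fin measures 12.5 x 28.7 mm, as it should.

Request:
carry_out --moves '[[[0, 0.3, 2], [0, 0, 0]], [[0, 0, 2.5], [0, 0, 0]], [[0, 0, 2.5], [0, 0, 0]], [[0, 0, 2], [0, 0, 0]], [[0, 0, 1.2], [0, 0, 0]], [[0, 0, 0.5], [0, 0, 0]], [[0, 0, 0], [0, 0, 0]]]'

```text
t: 3.15
position: [0.4956, -0.2488, 0.1149]
tcp_rot: [[-0.904, 0.428, 0.0], [0.428, 0.904, -0.0], [-0.0, -0.0, -1.0]]
force: [0.4, -0.4, -0.2]
width: 0.0462
gripper_force: 0.0
```

Request:
carry_out --moves '[[[0, 0, 0], [0, 0, 0]], [[0, 0, 0], [0, 0, 0]], [[0, 0, 0], [0, 0, 0]], [[0, 0, 0], [0, 0, 0]], [[0, 0, 0], [0, 0, 0]], [[0, 0, 0], [0, 0, 0]]]' --jaw -1 --grip_force 15

```text
t: 3.9
position: [0.4955, -0.2488, 0.1148]
tcp_rot: [[-0.904, 0.428, 0.0], [0.428, 0.904, -0.0], [-0.0, -0.0, -1.0]]
force: [0.1, -0.2, 1.6]
width: 0.0113
gripper_force: 15.0
```

Request:
carry_out --moves '[[[0, 0, -0.7], [0, 0, 0]], [[0, 0, -1.2], [0, 0, 0]], [[0, 0, -1.2], [0, 0, 0]], [[0, 0, -1.5], [0, 0, 0]], [[0, 0, -2], [0, 0, 0]], [[0, 0, -2.5], [0, 0, 0]], [[0, 0, -2.4], [0, 0, 0]], [[0, 0, 0], [0, 0, 0]]]'

```text
t: 4.9
position: [0.496, -0.2491, 0.2323]
tcp_rot: [[-0.904, 0.428, 0.003], [0.428, 0.904, -0.002], [-0.004, -0.0, -1.0]]
force: [-0.5, -0.2, -1.0]
width: 0.012
gripper_force: 15.0
```

```bash
python3 - <<'E'
from h import *
plan([.575,.272,.075],64.7)
im,d,c=cap('side'); cv2.imwrite('pics/s2.png',cv2.resize(im[180:400,240:460,::-1],None,fx=2.7,fy=2.7,interpolation=cv2.INTER_CUBIC)); np.savez('side2.npz',im=im,d=d,**{k:np.array(v) for k,v in c.items()})
im,d,c=cap('scene'); W=cloud(d,c)
m=np.zeros(d.shape,np.uint8); m[240:320,330:435]=1; m=(m>0)&(W[...,2]>.024)&(W[...,2]<.034)
print(m.sum(),cv2.minAreaRect(W[m][:,:2].astype(np.float32)))
E
```

```text
t 4.9 pos [ 0.496  -0.2491  0.2323] w 0.012017693097435852 j [-0.51 -0.15  1.71 -0.    1.57 -1.64]
tool x,y,z [[-0.904, 0.428, -0.004], [0.428, 0.904, -0.0], [0.003, -0.002, -1.0]]
shift cm [15.2  50.49 15.66] turn about tool z -0.0
486 ((0.5786935091018677, 0.2891771197319031), (0.1380772888660431, 0.15202562510967255), 8.165274620056152)
```

View pics/s2.png

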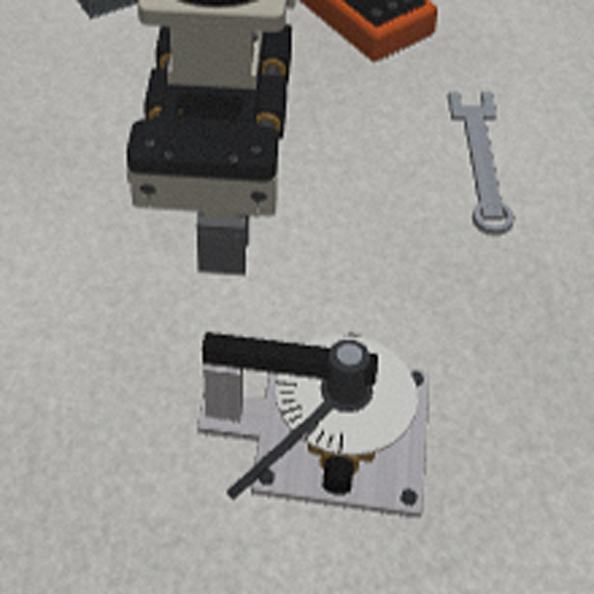

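The side view shows the lock held in the gripper (220,240) and the lever still shut over the post. The pointer tip is at (235,492).

Request:
carry_out --moves '[[[0.4, 1.3, 0], [0, 0, 0]], [[0.8, 2.7, 0], [0, 0, 0]], [[1.3, 4.3, 0], [0, 0, 0]], [[1.3, 4.3, 0], [0, 0, 0]], [[1.3, 4.3, 0], [0, 0, 0]], [[1.3, 4.3, 0], [0, 0, 0]], [[1.3, 4.3, 0], [0, 0, 0]], [[1.3, 4.3, 0], [0, 0, 0]], [[1.3, 4.3, 0], [0, 0, 0]], [[1.3, 4.3, 0], [0, 0, 0]], [[1.3, 4.3, 0], [0, 0, 0]], [[1.1, 4.3, 0], [0, 0, 0]], [[0.8, 2.7, 0], [0, 0, 0]], [[0.4, 1.4, 0], [0, 0, 0]], [[0, 0, 0], [0, 0, 0]], [[0, 0, 0], [0, 0, 0]]]'

```text
t: 7.0
position: [0.5764, 0.2773, 0.2296]
tcp_rot: [[-0.904, 0.428, -0.0], [0.428, 0.904, -0.0], [0.0, -0.0, -1.0]]
force: [-0.1, -0.0, -1.2]
width: 0.0118
gripper_force: 15.0
```

```bash
python3 - <<'E'
from h import *
plan([.577,.278,.08],64.7)
im,d,c=cap('side','s3.png'); W=cloud(d,c)
m=(np.hypot(W[...,0]-.577,W[...,1]-.278)<.06)&(W[...,2]>.1)&(W[...,2]<.21)&(d>0)
v,u=np.nonzero(m); print(m.sum(),W[m].min(0),W[m].mean(0))
g=np.abs(W[...,2]-.004)<.003; g&=np.hypot(W[...,0]-.577,W[...,1]-.278)<.1; print('floor',g.sum(),W[g].min(0),W[g].max(0))
E
```

```text
t 7.0 pos [0.5764 0.2773 0.2296] w 0.011763176419718892 j [ 0.41  0.04  1.53 -0.    1.57 -0.72]
tool x,y,z [[-0.904, 0.428, 0.0], [0.428, 0.904, -0.0], [-0.0, -0.0, -1.0]]
shift cm [-0.02  0.09 14.96] turn about tool z -0.001
227 [0.55713512 0.2553747  0.16600095] [0.57307859 0.2670571  0.18964143]
floor 1470 [0.47771413 0.17838894 0.00100117] [0.67567422 0.36886301 0.00699732]
```

View pics/s3.png

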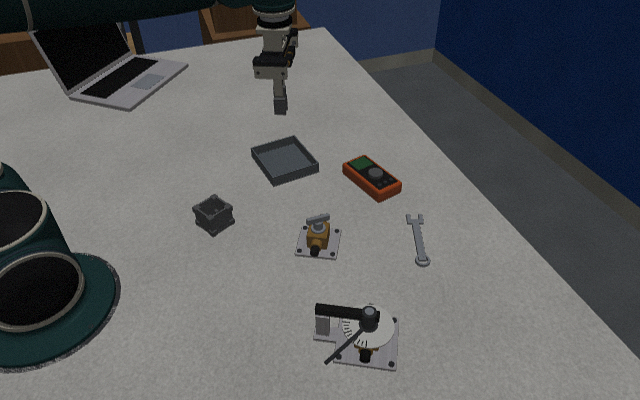

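The lock hangs upright at (280,103), above the tray (285,160). The lever is still shut.

Request:
carry_out --moves '[[[0, 0, 1.5], [0, 0, 0]], [[0, 0, 2.5], [0, 0, 0]], [[0, 0, 2.5], [0, 0, 0]], [[0, 0, 2.5], [0, 0, 0]], [[0, 0, 2.5], [0, 0, 0]], [[0, 0, 2], [0, 0, 0]], [[0, 0, 1.2], [0, 0, 0]], [[0, 0, 0.6], [0, 0, 0]], [[0, 0, 0.3], [0, 0, 0]], [[0, 0, 0.2], [0, 0, 0]], [[0, 0, 0], [0, 0, 0]], [[0, 0, 0], [0, 0, 0]]]'

```text
t: 8.55
position: [0.5767, 0.2782, 0.072]
tcp_rot: [[-0.904, 0.428, 0.0], [0.428, 0.904, 0.0], [-0.0, 0.0, -1.0]]
force: [-1.1, 0.5, -0.1]
width: 0.0123
gripper_force: 15.0
```

Request:
carry_out --moves '[[[0, 0, 0.1], [0, 0, 0]], [[0, 0, 0.1], [0, 0, 0]], [[0, 0, 0.05], [0, 0, 0]], [[0, 0, 0], [0, 0, 0]], [[0, 0, 0], [0, 0, 0]]]'

```text
t: 9.18
position: [0.5766, 0.2781, 0.0692]
tcp_rot: [[-0.904, 0.428, -0.0], [0.428, 0.904, 0.0], [0.0, -0.0, -1.0]]
force: [-0.3, 0.0, -1.1]
width: 0.0119
gripper_force: 15.0
```

Request:
carry_out --moves '[[[0, 0, 0.05], [0, 0, 0]], [[0, 0, 0.05], [0, 0, 0]], [[0, 0, 0], [0, 0, 0]], [[0, 0, 0], [0, 0, 0]]]'

```text
t: 9.68
position: [0.5767, 0.2782, 0.0688]
tcp_rot: [[-0.904, 0.428, 0.0], [0.428, 0.904, 0.0], [-0.0, 0.0, -1.0]]
force: [-2.3, -1.2, 5.9]
width: 0.0122
gripper_force: 15.0
```

Touchdown (about 6 N). I'll let go and rise.

Request:
carry_out --moves '[[[0, 0, 0], [0, 0, 0]], [[0, 0, 0], [0, 0, 0]], [[0, 0, 0], [0, 0, 0]], [[0, 0, 0], [0, 0, 0]], [[0, 0, -1], [0, 0, 0]], [[0, 0, -2], [0, 0, 0]], [[0, 0, -3], [0, 0, 0]], [[0, 0, -4], [0, 0, 0]], [[0, 0, -3], [0, 0, 0]], [[0, 0, -2], [0, 0, 0]], [[0, 0, 0], [0, 0, 0]]]' --jaw 0.1

```text
t: 11.05
position: [0.5769, 0.2783, 0.22]
tcp_rot: [[-0.904, 0.428, 0.002], [0.428, 0.904, 0.001], [-0.002, 0.002, -1.0]]
force: [-0.7, 0.1, -0.0]
width: 0.0513
gripper_force: 0.0
```

```bash
python3 - <<'E'
from h import *
im,d,c=cap('side','s4.png'); W=cloud(d,c)
m=(np.hypot(W[...,0]-.577,W[...,1]-.278)<.05)&(W[...,2]>.06)&(W[...,2]<.1)&(d>0)
print(m.sum(),W[m].min(0),W[m].max(0))
cv2.imwrite('pics/s4c.png',cv2.resize(im[60:220,200:400,::-1],None,fx=3,fy=3))
# lever & pointer from side2 picture (arm clear): masks of dark pixels at heights
z=np.load('side2.npz'); c={k:z[k] for k in ['fx','fy','cx','cy','view']}
s=220/594.
for n,u,v,h in [('stem',349,354,.088),('tip',235,492,.051),('leverend',205,345,.084)]: print(n,ray(c,240+u*s,180+v*s,h).round(4))
# needle axis line: dark pixels between disc and tip
g=z['im'].max(2).astype(int); m=np.zeros(g.shape,np.uint8); m[338:364,322:355]=1
for T in (70,85):
  mm=(m>0)&(g<T); n,l,st,ce=cv2.connectedComponentsWithStats(mm.astype(np.uint8)); k=1+st[1:,4].argmax()
  v,u=np.nonzero(l==k); P=np.array([ray(c,a,b,.053) for a,b in zip(u,v)])[:,:2]
  vx,vy,x0,y0=cv2.fitLine(P.astype(np.float32),cv2.DIST_HUBER,0,.01,.01).ravel()
  print(T,st[k],'needle dir deg',np.degrees(np.arctan2(vy,vx))%180,'pt',x0,y0, 'min',P[P[:,0].argmin()])
E
```

```text
85 [0.56185395 0.26583039 0.06018322] [0.58867641 0.28947206 0.07832755]
stem [ 0.5675 -0.2857  0.088 ]
tip [ 0.4738 -0.3317  0.051 ]
leverend [ 0.4848 -0.2455  0.084 ]
70 [324 338  31  26 155] needle dir deg 25.689089 pt 0.49958324 -0.3191294 min [ 0.46886084 -0.33083817]
85 [324 338  31  26 162] needle dir deg 26.032534 pt 0.49718285 -0.320276 min [ 0.46886084 -0.33083817]
```

View pics/s4c.png

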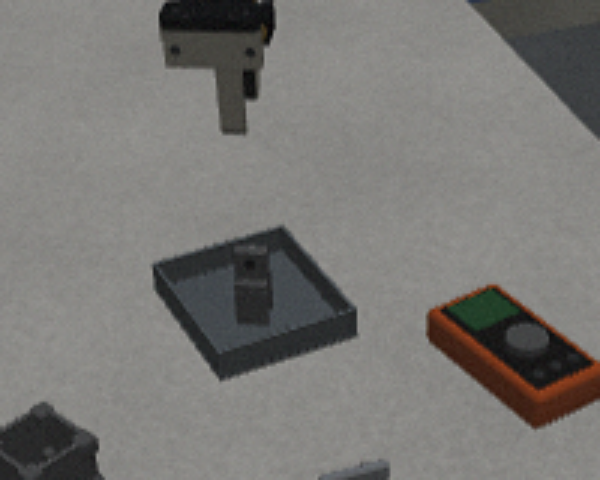

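The lock stands upright in the tray at (252,285), let go. Next I go back above the lever's grip point.

Request:
carry_out --moves '[[[-0.45, -1.3, 0], [0, 0, 0]], [[-0.93, -2.7, 0], [0, 0, 0]], [[-1.5, -4.34, 0], [0, 0, 0]], [[-1.5, -4.34, 0], [0, 0, 0]], [[-1.5, -4.34, 0], [0, 0, 0]], [[-1.5, -4.34, 0], [0, 0, 0]], [[-1.5, -4.34, 0], [0, 0, 0]], [[-1.5, -4.34, 0], [0, 0, 0]], [[-1.5, -4.34, 0], [0, 0, 0]], [[-1.5, -4.34, 0], [0, 0, 0]], [[-1.5, -4.34, 0], [0, 0, 0]], [[-1.5, -4.34, 0], [0, 0, 0]], [[-0.93, -2.7, 0], [0, 0, 0]], [[-0.45, -1.3, 0], [0, 0, 0]], [[0, 0, 0], [0, 0, 0]]]'

```text
t: 12.98
position: [0.5169, -0.2627, 0.2174]
tcp_rot: [[-0.904, 0.429, -0.001], [0.429, 0.904, 0.001], [0.001, 0.0, -1.0]]
force: [0.4, 0.7, -0.1]
width: 0.0511
gripper_force: 0.0
```

```bash
python3 - <<'E'
from h import *
plan([.5174,-.2619,.083],64.5)
im,d,c=cap('wrist','w2.png'); W=cloud(d,c); np.savez('w2.npz',im=im,d=d,**{k:np.array(v) for k,v in c.items()})
r=np.hypot(W[...,0]-.567,W[...,1]+.2857)
m=(W[...,2]>.078)&(W[...,2]<.09)&(r>.02)&(r<.1)&(d>0)
q=W[m][:,:2].astype(np.float32); print(m.sum(),cv2.minAreaRect(q),q.mean(0))
m=(W[...,2]>.044)&(W[...,2]<.058)&(r>.055)&(r<.115)&(im.max(2)<90)
q=W[m][:,:2].astype(np.float32); print('needle',m.sum(),cv2.minAreaRect(q),cv2.fitLine(q,cv2.DIST_HUBER,0,.01,.01).ravel())
E
```

```text
t 12.97 pos [ 0.5169 -0.2627  0.2174] w 0.05113337680093871 j [-0.51 -0.08  1.68  0.    1.55 -1.64]
tool x,y,z [[-0.904, 0.429, 0.001], [0.429, 0.904, 0.0], [-0.001, 0.001, -1.0]]
shift cm [-0.03  0.1  13.44] turn about tool z 0.002
1075 ((0.5168900489807129, -0.2594150900840759), (0.013973250053822994, 0.07547228783369064), 61.45286560058594) [ 0.51527554 -0.25857717]
needle 202 ((0.498653769493103, -0.28907710313796997), (0.09612424671649933, 0.04364922642707825), 80.68984985351562) [ 0.89182544  0.4523797   0.49772987 -0.31831092]
```

View pics/w2.png

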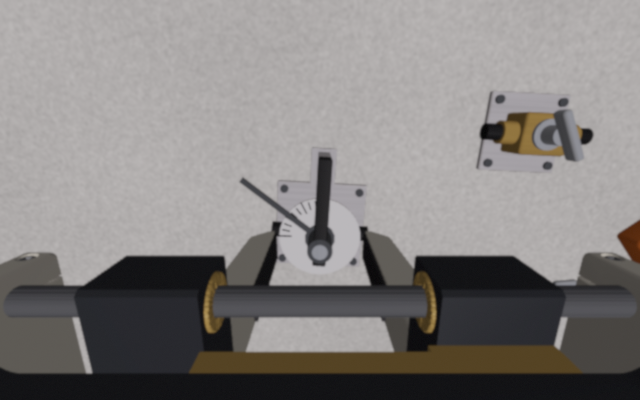

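The wrist view shows the shut lever from the stem (319,250) to its end (326,157), about centred between the fingers, and the pointer tip at (242,180). Now I descend and pinch.

Request:
carry_out --moves '[[[0, 0.23, 1.5], [0, 0, 0.03]], [[0, 0, 2.5], [0, 0, 0]], [[0, 0, 2.5], [0, 0, 0]], [[0, 0, 2.5], [0, 0, 0]], [[0, 0, 2.2], [0, 0, 0]], [[0, 0, 1.5], [0, 0, 0]], [[0, 0, 0.7], [0, 0, 0]], [[0, 0, 0], [0, 0, 0]]]'

```text
t: 14.02
position: [0.5184, -0.2603, 0.0841]
tcp_rot: [[-0.891, 0.455, -0.0], [0.455, 0.891, 0.0], [0.0, 0.0, -1.0]]
force: [-0.8, 1.4, -0.0]
width: 0.0509
gripper_force: 0.0
```

Request:
carry_out --moves '[[[0, 0, 0], [0, 0, 0]], [[0, 0, 0], [0, 0, 0]], [[0, 0, 0], [0, 0, 0]], [[0, 0, 0], [0, 0, 0]], [[0, 0, 0], [0, 0, 0]]]' --jaw -1 --grip_force 15

```text
t: 14.65
position: [0.5183, -0.2604, 0.0843]
tcp_rot: [[-0.891, 0.455, 0.0], [0.455, 0.891, -0.0], [-0.0, -0.0, -1.0]]
force: [-1.6, -0.4, 1.6]
width: 0.0143
gripper_force: 15.0
```

```bash
python3 - <<'E'
from h import *
s=bot.observe(); R=np.array(s['tcp_rot']);p=np.array(s['position']); print(p,s['width'],s['force'],s['moment'])
a0=np.arctan2(R[1,0],R[0,0]); A=np.array([.5672,-.2857]); print('yaw',np.degrees(a0),'to axis dist',np.linalg.norm(p[:2]-A),'bearing',np.degrees(np.arctan2(*(p[:2]-A)[::-1])))
tot=np.radians(206.3)-a0%(2*np.pi); n=8; dt=tot/n; print('total',tot,'per row',dt)
r=np.linalg.norm(p[:2]-A); v=r*2*np.sin(dt/2)*100; print('shift cm along tool x,y:',-v*np.sin(dt/2), -v*np.cos(dt/2))
E
```

```text
[ 0.51833171 -0.26044454  0.08426053] 0.014334065976824935 [-1.57290977 -0.39001199  1.61305058] [ 0.01745011 -0.00246666 -0.14219431]
yaw 152.96042168202732 to axis dist 0.055008619474313 bearing 152.66977498596245
total 0.9309512632740025 per row 0.11636890790925031
shift cm along tool x,y: -0.03720356182700733 -0.6386855330392013
```

Request:
carry_out --moves '[[[-0.037, -0.64, 0], [0, 0, -0.116]], [[-0.037, -0.64, 0], [0, 0, -0.116]], [[-0.037, -0.64, 0], [0, 0, -0.116]], [[-0.037, -0.64, 0], [0, 0, -0.116]], [[-0.037, -0.64, 0], [0, 0, -0.116]], [[-0.037, -0.64, 0], [0, 0, -0.116]], [[-0.037, -0.64, 0], [0, 0, -0.116]], [[-0.037, -0.64, 0], [0, 0, -0.119]], [[0, 0, 0], [0, 0, 0]], [[0, 0, 0], [0, 0, 0]], [[0, 0, 0], [0, 0, 0]]]'

```text
t: 16.02
position: [0.5173, -0.3107, 0.0843]
tcp_rot: [[-0.897, -0.443, -0.001], [-0.443, 0.897, -0.001], [0.002, -0.001, -1.0]]
force: [-6.5, -6.3, 2.7]
width: 0.0139
gripper_force: 15.0
```

Request:
carry_out --moves '[[[0, 0, 0], [0, 0, 0]], [[0, 0, 0], [0, 0, 0]], [[0, 0, 0], [0, 0, 0]], [[0, 0, -1], [0, 0, 0]], [[0, 0, -2.5], [0, 0, 0]], [[0, 0, -3], [0, 0, 0]], [[0, 0, -4], [0, 0, 0]], [[0, 0, -4], [0, 0, 0]], [[0, 0, -4], [0, 0, 0]], [[0, 0, 0], [0, 0, 0]], [[0, 0, 0], [0, 0, 0]]]' --jaw -0.1

```text
t: 17.4
position: [0.5178, -0.3098, 0.2689]
tcp_rot: [[-0.896, -0.443, -0.0], [-0.443, 0.896, 0.0], [0.0, 0.0, -1.0]]
force: [0.6, 0.2, -0.5]
width: 0.0419
gripper_force: 0.0
```

```bash
python3 - <<'E'
from h import *
plan([.5174,-.2619,.2],116.3)
im,d,c=cap('side'); np.savez('side5.npz',im=im,d=d,**{k:np.array(v) for k,v in c.items()})
a=im[290:370,310:410,::-1]; im2,d2,c2=cap('wrist'); np.savez('w5.npz',im=im2,d=d2,**{k:np.array(v) for k,v in c2.items()})
b=im2[100:300,220:420,::-1]
cv2.imwrite('pics/f5.png',np.hstack([cv2.resize(a,(500,400),interpolation=2),cv2.resize(b,(300,300),interpolation=2).repeat(1,0) if 0 else cv2.copyMakeBorder(cv2.resize(b,(300,300),interpolation=2),0,100,0,0,0)]))
E
```

```text
t 17.4 pos [ 0.5178 -0.3098  0.2689] w 0.04193681811194501 j [-0.58 -0.05  1.56  0.    1.63 -2.61]
tool x,y,z [[-0.896, -0.443, 0.0], [-0.443, 0.896, 0.0], [-0.0, 0.0, -1.0]]
shift cm [-2.09  4.31  6.89] turn about tool z 0.0
```

View pics/f5.png

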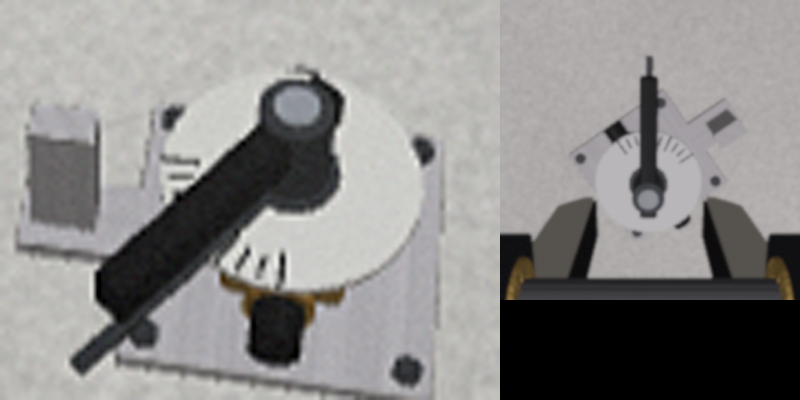

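In both views the needle peeps out centred past the lever's end: side crop about (80,365), wrist crop about (649,65). One check in numbers.

```bash
python3 - <<'E'
from h import *
z=np.load('w5.npz'); c={k:z[k] for k in ['fx','fy','cx','cy','view']}
g=z['im'].max(2).astype(int)
def pts(r0,r1,h,T):
    o=[]
    for v in range(r0,r1):
        w=np.clip(T-g[v,305:333],0,None); 
        if w.sum()>0: o.append(ray(c,305+(w*np.arange(28)).sum()/w.sum(),v,h)[:2])
    return np.array(o,np.float32)
L=pts(156,205,.084,75); N=pts(139,149,.053,130)
vx,vy,x0,y0=cv2.fitLine(L,2,0,.01,.01).ravel(); 
if vx>0: vx,vy=-vx,-vy
print('lever',np.degrees(np.arctan2(vy,vx))%360)
A=np.array([.5672,-.2857]); t=N.mean(0)
print('needle off lever line mm',((t-[x0,y0])@[-vy,vx])*1000,'r mm',np.linalg.norm(t-A)*1000,'axis off line mm',((A-[x0,y0])@[-vy,vx])*1000)
print('needle tip from lever axis deg',np.degrees(np.arcsin(((t-[x0,y0])@[-vy,vx])/.102)))
E
```

```text
lever 205.70477
needle off lever line mm -0.031563453 r mm 101.52161569382594 axis off line mm -0.28431846721206044
needle tip from lever axis deg -0.017729929
```

Aligned to well within tolerance.

```bash
python3 -c "
from station import hand_in
print(hand_in())"
```

```text
the job is handed in; nothing more can be done
None
```

The job is handed in: the lock saddle stands upright in the tray, and the lever was then opened into line with the set pointer (needle tip less than 0.1 mm off the lever's line in the last wrist image) and let go, though hand_in gave no verdict.

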